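# Wind out the comparator slide and hold the magnifier over the tablet

## Task

Turn the handwheel of the comparator stand until the slide has brought the yellow tablet out from under the dial gauge and its red pointer stands in the green band of the scale. Then pick up the hand magnifier, carry it over the things on the bench and hold it level about 2 cm above the tablet, lens centred on it, so that its surface can be inspected; do not touch the tablet or its slide, do not knock against the stand, and leave the other things on the bench where they are. Finish like that, still holding the magnifier in the air: do not put it down or let go.

Things in the scene. Friction and masses are not known exactly. Their poses are not given: they have to be found in the camera images.
- stage: cream comparator stand, fixed. Origin: centre of the underside of its base, 120 (x) by 290 (y) by 66 mm high, plus a foot under the column out to x = 125; its y runs along the slide, the handwheel is at its -y end (robot's right), its -x side faces the robot, z up. End blocks reach z = 118, scale bars (x = +-55) 104 mm
- handwheel (a joint): turn of the black upright handwheel, rad, 0 to 21.3 (several turns). 129 mm over the rim; centre at x = 0, y = -172, z = 90 mm of the stage, axle along its y. Grows counter-clockwise seen from the handle's side (looking along stage +y): at q the handle's axis is at x = 50 cos q, z = 90 + 50 sin q mm. A turn of growth moves the slide 25 mm towards the wheel
- crank_grip (a point): grip point on the axis of the red crank handle, 53 mm out from the wheel's plane (stage y = -225 mm). The round grip, 19 mm thick, 68 mm long, juts out level along stage -y and spins freely on its axle, so the gripper can point down all the way round, clear of the rim. Turning takes about 3 N; the wheel stays where it is left; the slide cannot be pushed by itself
- carriage (a joint): travel of the slide, m: 0 with the tablet under the gauge plunger, growing towards the handwheel (stage -y), = 0.025 x handwheel / 6.283. The red pointer stands in the middle of the 8 mm wide green band at 0.060; limits 0 to 0.085
- tablet_top (a point): centre of the top of the yellow round tablet, 13 mm in diameter, that is fixed in a dark nest (46 mm by 52 mm) on the aluminium slide; 141 mm above the bench; at x = 0, y = 75 mm minus the slide's travel, in the stage's frame
- magnifier: hand magnifier lying flat on the bench, 110 g: blue handle 104 mm long, 18 mm wide, 16 mm high, and a steel-rimmed clear lens of 72 mm outer diameter, 12 mm thick. Origin: on the underside of the handle, below the point to grip, near the balance point; x points along the handle to the lens, z up. The handle runs from x = -60 to 44 mm; flat underside all at z = 0
- lens (a point): centre of the underside of the magnifier's lens, 85 mm along x from the magnifier's origin, at the height of its underside
- amber_bottle: amber bottle with black cap, 56 mm diameter, 120 mm high, bystander; origin: centre of its underside
- dish: white porcelain dish, 88 mm diameter, 36 mm high, bystander; origin: centre of its underside
- cup: aluminium cup, 60 mm diameter, 65 mm high, bystander; origin: centre of its underside
- needle_probe: aluminium probe head with upright steel needles, 54 mm diameter, 60 mm high, bystander; origin: centre of its underside
- jar: white jar with green lid, 52 mm diameter, 60 mm high, bystander; origin: centre of its underside
- weight: steel calibration weight with a knob, 38 mm diameter, 64 mm high, bystander; origin: centre of its underside
- screwdriver: screwdriver with an orange handle lying on the bench, bystander
- gauge_tip (a point): lower end of the gauge's thin plunger, at x = 0, y = 75, z = 150 mm of the stage. The dial gauge above it is 58 mm across, 22 mm thick (along x), centred at z = 225, reaching from z = 196 to 270; its arm runs along +x to a steel column of 24 mm diameter at x = 90, y = 75, 300 mm high
There are look-alikes about, which are no part of the job. Leave any orange look-alike of the magnifier alone.

How it is judged (in metres and radians):
On the way, in this order (a step that is already met when the one before it is completed fails the run):
1. the slide stands with its pointer in the green band, and rests (value of joint carriage between 0.056 and 0.064 m and height (world z) of magnifier below 0.02 m), for 0.3 s.
2. the magnifier is carried above the things on the bench (height (world z) of magnifier above 0.145 m and contact force between magnifier and the fingers above 1 N), for 0.1 s.
At the end, for the whole second after the job is handed in: The slide's travel is 60 mm +-4 mm; the gripper holds the magnifier still in the air, lens centre within 10 mm (horizontally) of the tablet's, its underside 10 to 30 mm above the tablet's top, tilted less than 0.15 rad, touching nothing of the stand (value of joint carriage between 0.056 and 0.064 m and horizontal distance between lens and tablet_top below 0.01 m and z of lens in the frame of tablet_top between 0.01 and 0.03 m and angle between magnifier's own z axis and vertical below 0.15 rad and contact force between magnifier and stage below 0.1 N and contact force between magnifier and the fingers above 1 N and linear speed of magnifier below 0.02 m/s); the arm keeps its last pose, push and grip.
It fails at once if the tablet or the slide that carries it is touched (contact force between carriage and anything else above 1 N).
It fails at once if the magnifier knocks against the stand (contact force between magnifier and stage above 2 N).
It fails at once if another thing on the bench is pushed aside or knocked over (distance of any of amber_bottle, dish, cup, needle_probe, jar, weight, screwdriver from where it was at the start of the episode above 0.03 m or angle between any of amber_bottle, cup, dish, needle_probe, jar, weight's own z axis and vertical above 0.5 rad).
It also fails if it takes over 72 s, if anything falls off the work surface, if the arm or the gripper's body presses on something with over 40 N, if the wrist force passes 120 N, or if a joint passes its speed limit or range.

## Robot

A 6-joint arm with a two-finger parallel gripper is mounted at the origin on the work surface. World frame = base frame: x ahead of the robot, y to its left, z up, the work surface at z = 0. Lengths are in mm, angles in rad, forces in N, time in s.
With the tool pointing down it reaches from about 250 to 775 mm from the base axis. Payload 4 kg.
Tool frame: the origin (TCP) lies on the centre line of the jaws, within the pads' length; the fingertips stand 25 mm ahead of it and the grasp point (between the pads) lies 6 mm ahead of it; z points along the fingers, y is the line along which they close (so a half turn about z gives the same grasp; the last joint's range is limited). The gripper opens to 85 mm and grips with 20 to 120 N. Pads are 22 mm wide; open, the fingers measure 114 mm over their backs; the gripper's body (76 mm by 85 mm) begins 54 mm behind the grasp point. The pads swing forward as they close: fully open they stand 13 mm farther back than shut.
Start: joints at [1.242, 0.087, 1.371, -0, 1.684, -0.103], TCP at [123.145, 536.053, 228.141] pointing down, gripper open.
Joint ranges: [-3.1, 3.1], [-0.76, 2.03], [0.27, 2.55], [-1.08, 4.22], [0.17, 2.65], [-2.57, 2.57]. Speed limits (rad/s): [2.79, 2.79, 3.14, 3.14, 3.14, 3.14].

## Interface

Orientations are given as a unit quaternion [x, y, z, w].
In Python, from cell import env gives the robot as it stands.
- The arm moves only by the shell command python3 -m inch 'ROWS' [OPENING] [FORCE]. ROWS is a JSON object of lists of equal length, an entry for each row: "xyz": the shift along the tool's x, y, z in units of 30 mm (1.0 is 30 mm), a list of three; "rotation": the turn, a rotation vector about the tool's x, y, z in units of 5 degrees (1.0 is 5 degrees), a list of three. In form: {"xyz": [[tx, ty, tz], ...], "rotation": [[rx, ry, rz], ...]}. A call has exactly 5 rows; each row shifts and turns the commanded pose from where the row before left it, along the tool's axes as they then stand; what a row does not reach is not made up. A row lasts 1/8 s, in which the tool goes at most 62.5 mm and 10.7 degrees, less where a joint would pass 70% of its speed; a pose out of reach is approached as far as the arm can. A call is refused whole if a number of a shift passes 1 or a number of a turn 1, either way. A call with a gripper value outside its range is refused whole. OPENING is the closure, from -1 (fully open) to 1 (shut), set as the call begins (- or left out, the last holds). The fingers move at their own pace and stop on an object; FORCE is the grip in N (left out, the last holds). Time passes only in rows, so rows that do not move let the fingers close, or fill a call up. It gives the time, the measured TCP pose, the force, the opening and the grip force at its end, in the units of the state.
- env.observe(): the state, without advancing time (a new reading comes with each control period).
- env.get_image(name): name is "side" or "top" or "wrist"; returns a dict with "frame" (400x640x3 uint8, red, green, blue), "z_map" (400x640 float32, mm along the optical axis (not along the pixel's ray), 0 where there is no reading), "camera_matrix" (3x3 intrinsics, pixels), "distortion" ([k1, k2, p1, p2, k3] as OpenCV has them; the pictures are not rectified), "cam_to_world" (4x4, takes a point from camera to world coordinates). Camera axes: x right, y up, looking along -z (the intrinsics and any distortion apply to the point x, -y, -z); pixel columns grow to the right and rows downward; lengths in mm; the calibration is good to about 2 mm. A picture is of the moment at which its call begins.
- env.close_job(): hands the job in; it is judged then, once.
The state is a dict: "clock": time; "joint_positions": joint angles; "joint_vel": joint speeds; "joint_torque": joint torques, N m; "position": TCP position; "tcp_rot": TCP orientation; "contact_force": force on the tool from outside, world axes, zero at the start; "torque": the same for the moment, N m; "width": opening from 0.0 (shut) to 1.0 (fully open); "gripper_force": force on a finger pad.
Only numpy, scipy, OpenCV 4.12 (cv2) and the standard library are available. Lean on these libraries where they do the work, as an engineer would, in place of code of your own. Each camera call takes 0.05 s, during which the arm holds its last target. There are 200 camera calls.

## Working session

There is one attempt and no reset: what is moved stays moved. The work goes in short steps, Python scripts to look and compute and a shell command to move; the robot and the scene stay as the last step left them, time stands still between calls to the robot, and variables do not carry over. Pictures are saved under pics/ and viewed, at most 11 in all, crops included, and the job is handed in when it is done.

```bash
mkdir -p pics; ls; cat > h.py <<'E'
import numpy as np, cv2
from cell import env
def shot(n,f):
    d=env.get_image(n); np.savez('/tmp/'+f+'.npz',**{k:np.array(v) for k,v in d.items()})
    cv2.imwrite('pics/'+f+'.png',d['frame'][:,:,::-1]); return d
def load(f): return dict(np.load('/tmp/'+f+'.npz'))
def world(d,uv,z=None):
    """pixels (u,v)-> world, by depth or at plane z"""
    uv=np.asarray(uv,float).reshape(-1,2)
    p=cv2.undistortPoints(uv[:,None],d['camera_matrix'],d['distortion'])[:,0]
    r=np.c_[p[:,0],-p[:,1],-np.ones(len(p))]; T=d['cam_to_world']
    if z is None:
        i=np.round(uv).astype(int); s=d['z_map'][i[:,1],i[:,0]][:,None]
    else:
        w=r@T[:3,:3].T; s=((z-T[2,3])/w[:,2])[:,None]
    return (r*s)@T[:3,:3].T+T[:3,3]
E
python3 - <<'E'
from h import *
a=shot('top','top0'); b=shot('side','side0')
print(env.observe()); print(a['cam_to_world'],b['cam_to_world'])
E
```

```text
pics
{'clock': 0.1, 'joint_positions': array([ 1.24191056e+00,  8.79055756e-02,  1.37212252e+00, -2.12265864e-05,
        1.68360940e+00, -1.03112360e-01]), 'joint_vel': array([ 0.00030695, -0.00160023, -0.00309104,  0.00084276,  0.00107165,
       -0.00033208]), 'joint_torque': array([ 1.97034533e-03, -3.53011894e+01, -3.14221573e+01, -5.23603501e-05,
        7.92065577e-03, -1.67620362e-05]), 'position': array([122.99114634, 535.59842206, 227.03296524]), 'tcp_rot': array([ 1.12648216e-01,  9.93634407e-01, -1.00092459e-03, -2.08827066e-04]), 'contact_force': array([-0.0451725 , -0.51786211,  0.23855459]), 'torque': array([ 0.00106154, -0.01389904,  0.03397597]), 'gripper_force': 0.0, 'width': 0.9988432720872527}
[[-2.16172409e-03  9.75310740e-01 -2.20826375e-01  2.52291299e+02]
 [-9.99984467e-01 -3.24280954e-03 -4.53322869e-03 -5.11404492e+00]
 [-5.13740450e-03  2.20813146e-01  9.75302600e-01  1.17560539e+03]
 [ 0.00000000e+00  0.00000000e+00  0.00000000e+00  1.00000000e+00]] [[-9.88518180e-01  1.05892582e-01 -1.07789467e-01  3.08960965e+02]
 [-1.50861903e-01 -6.51458478e-01  7.43533817e-01  9.58369004e+02]
 [ 8.51435323e-03  7.51258020e-01  6.59953706e-01  9.93756769e+02]
 [ 0.00000000e+00  0.00000000e+00  0.00000000e+00  1.00000000e+00]]
```

View pics/top0.png

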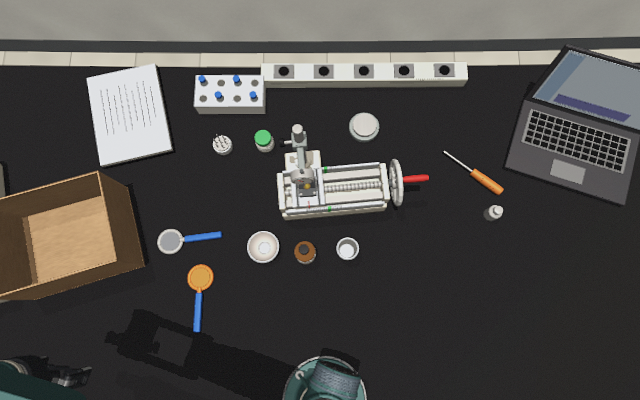

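View pics/side0.png

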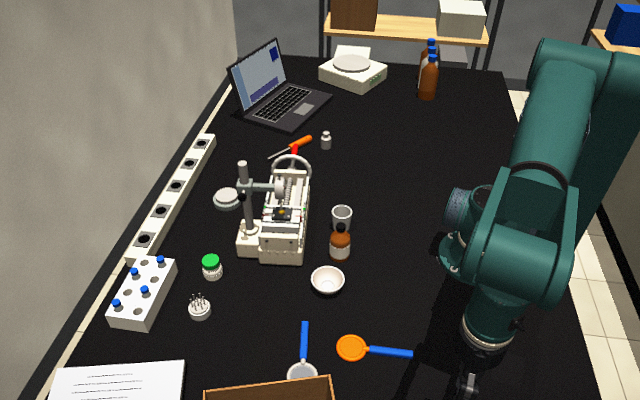

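```bash
cat > m.py <<'E'
from h import *
a=load('top0'); H=a['frame'].astype(int)
v,u=np.mgrid[0:400,0:640]; W=world(a,np.c_[u.ravel(),v.ravel()]).reshape(400,640,3)
hsv=cv2.cvtColor(a['frame'],cv2.COLOR_RGB2HSV).astype(int)
def rep(n,m):
    p=W[m]; print(n,len(p),'med',np.median(p,0).round(1),'min',np.percentile(p,2,0).round(1),'max',np.percentile(p,98,0).round(1)); return p
box=lambda u0,u1,v0,v1:(u>=u0)&(u<u1)&(v>=v0)&(v<v1)
z=W[...,2]
red=((hsv[...,0]<6)|(hsv[...,0]>174))&(hsv[...,1]>150)&(hsv[...,2]>90)
p=rep('red handle',red&box(395,435,165,195)); print(p[np.argsort(p[:,1])][::6].round(1))
rep('pointer',red&box(270,390,160,220))
rep('wheel',box(386,405,150,210)&(z>60))
st=box(270,392,120,225)
for n,lo,hi in(('bars',100,108),('ends',114,122),('base',60,70)):
    p=rep(n,st&(z>lo)&(z<hi)); r=cv2.minAreaRect(p[:,:2].astype(np.float32)); print(r)
yel=(hsv[...,0]>20)&(hsv[...,0]<35)&(hsv[...,1]>150); rep('tablet',yel&box(290,325,170,200))
rep('green',(hsv[...,0]>45)&(hsv[...,0]<80)&(hsv[...,1]>120)&box(300,345,155,215))
blue=(hsv[...,0]>95)&(hsv[...,0]<125)&(hsv[...,1]>150)&(hsv[...,2]>80)
p=rep('mag handle',blue&box(180,230,225,250)); print(cv2.minAreaRect(p[:,:2].astype(np.float32)))
p=rep('mag lens',box(155,186,226,256)&(z>3)); print(cv2.minAreaRect(p[:,:2].astype(np.float32)))
for n,b in dict(dish=(245,282,228,266),bottle=(292,318,236,266),cup=(333,362,232,262),weight=(484,506,202,222),jar=(252,276,126,155),probe=(210,235,132,156)).items(): rep(n,box(*b)&(z>15))
E
python3 m.py
```

```text
red handle 177 med [ 560.7 -236.7  145.2] min [ 553.  -268.1  137.3] max [ 572.8 -204.3  150.7]
[[ 598.3 -302.1   -1.8]
 [ 573.3 -267.6  138.5]
 [ 567.  -264.5  150.2]
 [ 565.  -262.4  147.8]
 [ 562.9 -260.1  146.1]
 [ 558.2 -257.8  144. ]
 [ 567.8 -254.9  147.7]
 [ 561.1 -253.   143.3]
 [ 571.4 -250.6  145. ]
 [ 562.3 -249.4  148.4]
 [ 557.7 -247.1  145.7]
 [ 560.3 -244.7  146. ]
 [ 554.9 -241.8  146.3]
 [ 569.2 -240.5  143.6]
 [ 554.2 -238.   139.7]
 [ 561.6 -236.   150.9]
 [ 560.1 -234.2  147. ]
 [ 555.7 -232.1  143.8]
 [ 565.5 -229.4  146.8]
 [ 560.8 -227.   144.8]
 [ 565.9 -224.5  145.5]
 [ 569.6 -222.7  142.5]
 [ 559.5 -220.9  149.2]
 [ 553.  -218.3  134.8]
 [ 560.4 -216.4  146.3]
 [ 563.  -213.9  146.5]
 [ 565.6 -211.4  147. ]
 [ 560.9 -209.1  144.7]
 [ 563.7 -206.6  144.5]
 [ 556.1 -204.   142.9]]
pointer 1 med [492.1  38.9 125.4] min [492.1  38.9 125.4] max [492.1  38.9 125.4]
wheel 572 med [ 555.7 -190.9  115.9] min [ 504.9 -204.3   64.7] max [ 619.  -163.2  153.5]
bars 577 med [521.8 -50.1 103. ] min [ 483.8 -167.   100.1] max [616.4 106.8 107.5]
((562.8465576171875, -27.7
[... 808 characters left out ...]
 67.48894500732422)
mag lens 536 med [421.4 433.4   8.9] min [387.6 391.7   3.4] max [453.8 467.5  14.9]
((347.1787414550781, 235.92431640625), (518.0823974609375, 84.60687255859375), 68.31805419921875)
dish 458 med [406.  176.1  27.7] min [359.  127.4  15.4] max [439.6 210.7  39.2]
bottle 382 med [376.5  49.2  84.4] min [355.   25.4  28.9] max [404.9  74.6 122. ]
cup 205 med [401.8 -67.2  60.2] min [363.6 -90.6  17.7] max [417.7 -34.3  68.5]
weight 198 med [ 492.1 -467.6   42.6] min [ 476.8 -485.    16.6] max [ 512.2 -454.1   66.1]
jar 320 med [702.6 174.5  57.4] min [685.1 150.5  18.5] max [730.3 198.8  64.3]
probe 266 med [701.4 299.4  27. ] min [678.5 277.3  18.3] max [726.5 325.1  59.6]
```

```bash
python3 - <<'E'
from h import *
a=load('top0');b=load('side0')
x=cv2.resize(a['frame'][110:260,260:440],None,fx=3,fy=3,interpolation=2); y=cv2.resize(b['frame'][135:275,225:365],None,fx=3.2,fy=3.2,interpolation=2)[:450]
y=np.pad(y,((0,450-y.shape[0]),(0,0),(0,0)))
c=np.hstack([x,y]); c=cv2.resize(c,(800,int(c.shape[0]*800/c.shape[1]))); cv2.imwrite('pics/c0.png',c[:,:,::-1])
E
```

```text
(no output)
```

View pics/c0.png

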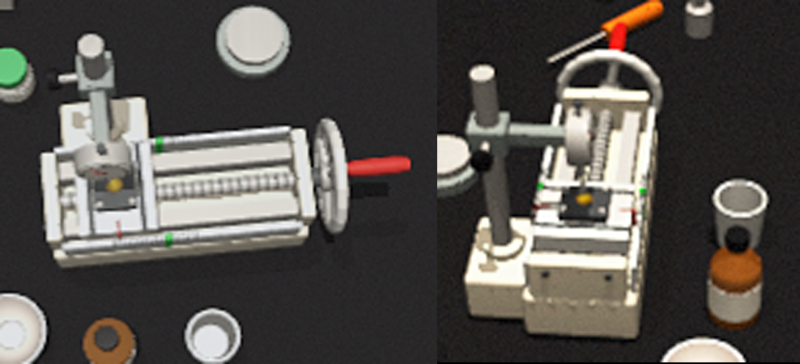

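The pictures show the stand at about (335,190) in the top view, with its wheel at (397,183) and the red handle at (416,179) near the top. The blue magnifier has its lens at (170,241), with the dish, bottle and cup in front of the stand. I'll refine the stage and magnifier poses next.

```bash
cat > fit.py <<'E'
from h import *
from scipy.optimize import least_squares
import sys
P=[]
for n,b in(('top0',(275,390,150,218)),('side0',(255,312,165,265))):
    d=load(n); v,u=np.mgrid[b[2]:b[3],b[0]:b[1]]; p=world(d,np.c_[u.ravel(),v.ravel()]); P.append((n,p))
def loc(s,p):
    c,k=np.cos(s[2]),np.sin(s[2]); q=p[:,:2]-s[:2]; return np.c_[q@[c,k],q@[-k,c],p[:,2]]
# visible x+-60 / y+-145 edges: use bars (x=+-55, z~104) line points
d=load('top0')
for n,p in P:
    print(n)
    for z0 in (104,118,66): 
        m=abs(p[:,2]-z0)<3; l=loc((556,-27,np.radians(5.2)),p[m]); 
        print(z0,m.sum()); 
        for k in(0,1): 
            h,e=np.histogram(l[:,k],np.arange(-160,161,4) if k else np.arange(-80,81,4)); print([(int(e[i]),int(h[i])) for i in range(len(h)) if h[i]>4])
a=d
hs=cv2.cvtColor(a['frame'],cv2.COLOR_RGB2HSV).astype(int);v,u=np.mgrid[0:400,0:640]
red=((hs[...,0]<6)|(hs[...,0]>174))&(hs[...,1]>150)&(hs[...,2]>90)&(u>395)&(u<435)&(v>165)&(v<195)
p=world(a,np.c_[u[red],v[red]],142); A=np.polyfit(p[:,1],p[:,0],1); print('handle line @z142',A,np.degrees(np.arctan(-A[0])),p.mean(0),p[:,1].min(),p[:,1].max())
yel=(hs[...,0]>20)&(hs[...,0]<35)&(hs[...,1]>150)&(u>290)&(u<325)&(v>170)&(v<200)
print('tablet',world(a,[[u[yel].mean(),v[yel].mean()]],140))
blue=(hs[...,0]>95)&(hs[...,0]<125)&(hs[...,1]>150)&(hs[...,2]>80)&(u>180)&(u<230)&(v>225)&(v<250)
p=world(a,np.c_[u[blue],v[blue]],14); c=p.mean(0); w=np.linalg.svd(p[:,:2]-c[:2])[2][0]; print('mag',c,w,np.degrees(np.arctan2(w[1],w[0])),((p[:,:2]-c[:2])@w).min(),((p[:,:2]-c[:2])@w).max())
b=load('side0'); h2=cv2.cvtColor(b['frame'],cv2.COLOR_RGB2HSV).astype(int)
for nm,m in dict(red=((h2[...,0]<6)|(h2[...,0]>174))&(h2[...,1]>150)&(u>280)&(u<305)&(v>140)&(v<165),blue=(h2[...,0]>95)&(h2[...,0]<125)&(h2[...,1]>150)&(u>290)&(u<320)&(v>310)&(v<375),yel=(h2[...,0]>20)&(h2[...,0]<35)&(h2[...,1]>150)&(u>270)&(u<295)&(v>200)&(v<225)).items():
    q=world(b,np.c_[u[m],v[m]]); print(nm,m.sum(),np.median(q,0), world(b,[[u[m].mean(),v[m].mean()]],dict(red=140,blue=12,yel=140)[nm]))
E
python3 fit.py
```

```text
top0
104 436
[(-68, 5), (-64, 117), (-60, 87), (-56, 15), (-44, 5), (-8, 6), (20, 7), (24, 8), (44, 39), (48, 89), (52, 23)]
[(-128, 24), (-120, 9), (-116, 6), (-112, 7), (-108, 5), (-104, 8), (-100, 7), (-96, 9), (-92, 8), (-88, 7), (-84, 8), (-80, 6), (-76, 5), (-72, 9), (-68, 7), (-64, 8), (-60, 6), (-56, 7), (-52, 6), (-48, 9), (-40, 11), (-36, 5), (-32, 8), (-28, 7), (-24, 11), (-16, 7), (-12, 5), (-8, 10), (-4, 5), (0, 10), (4, 5), (8, 10), (16, 13), (20, 6), (24, 5), (32, 9), (36, 7), (40, 5), (48, 5), (52, 5), (56, 7), (60, 5), (68, 5), (72, 5), (96, 5), (112, 6), (120, 8), (128, 8), (132, 11)]
118 436
[(-56, 30), (-52, 17), (-48, 20), (-44, 27), (-40, 17), (-36, 17), (-32, 26), (-28, 20), (-24, 14), (-20, 20), (-16, 17), (-12, 15), (-8, 16), (-4, 19), (0, 16), (4, 16), (8, 12), (12, 11), (16, 14), (20, 11), (24, 21), (28, 17), (32, 13), (36, 17), (40, 10)]
[(-144, 13), (-140, 45), (-136, 40), (-132, 45), (-128, 17), (28, 7), (32, 10), (36, 8), (40, 8), (44, 7), (52, 5), (60, 9), (108, 7), (112, 5), (132, 33), (136, 47), (140, 48), (144, 43), (148, 9)]
66 894
[(-68, 14), (-64
[... 2236 characters left out ...]
16, 7), (120, 5), (124, 5), (128, 5), (132, 5), (136, 5), (140, 11), (144, 25), (148, 23)]
handle line @z142 [-8.83513132e-02  5.40934158e+02] 5.049047052312412 [ 561.88843272 -237.16993069  142.        ] -269.14534365005363 -204.09812988022398
tablet [[542.27353779  43.57829173 140.        ]]
mag [431.04532835 342.28919126  14.        ] [-0.13185029  0.99126964] 97.57652633359282 -51.88302380772201 49.7939036352888
red 60 [ 558.17130142 -240.61276605  146.08088586] [[ 559.99320098 -244.52786186  140.        ]]
blue 311 [428.74118847 346.41171521  15.82386499] [[429.13161406 343.64115417  12.        ]]
yel 12 [539.07648967  46.82138137 141.15166304] [[540.4094956   44.19360559 140.        ]]
```

```bash
Z='[[0,0,0],[0,0,0],[0,0,0],[0,0,0],[0,0,0]]'
python3 -m inch '{"xyz":[[0,0,0],[0,0,0],[0,0,0],[0,0,0],[0,0,0]],"rotation":[[0,0,1],[0,0,1],[0,0,1],[0,0,1],[0,0,1]]}' -1
python3 -m inch '{"xyz":[[0,0,0],[0,0,0],[0,0,0],[0,0,0],[0,0,0]],"rotation":[[0,0,1],[0,0,1],[0,0,1],[0,0,1],[0,0,1]]}'
python3 -m inch '{"xyz":[[0,0,0],[0,0,0],[0,0,0],[0,0,0],[0,0,0]],"rotation":[[0,0,1],[0,0,1],[0,0,1],[0,0,1],[0,0,0.4]]}'
python3 -m inch '{"xyz":[[-0.5,0.2,0],[-0.9,0.4,0],[-0.9,0.4,0],[-0.9,0.4,0],[-0.9,0.4,0]],"rotation":[[0,0,0],[0,0,0],[0,0,0],[0,0,0],[0,0,0]]}'
```

```text
clock: 0.72
position: [123.0, 535.7, 227.4]
tcp_rot: [0.326, 0.945, -0.001, 0.0]
contact_force: [-0.2, 0.2, -0.7]
width: 1.0
gripper_force: 0.0
clock: 1.35
position: [123.0, 535.7, 227.4]
tcp_rot: [0.523, 0.852, -0.001, 0.0]
contact_force: [0.1, 0.1, 0.2]
width: 1.004
gripper_force: 0.0
clock: 1.98
position: [123.1, 535.8, 227.5]
tcp_rot: [0.676, 0.737, -0.001, 0.0]
contact_force: [-0.8, 0.1, 0.5]
width: 0.996
gripper_force: 0.0
clock: 2.6
position: [188.4, 416.5, 228.1]
tcp_rot: [0.675, 0.738, 0.0, 0.0]
contact_force: [0.1, 0.1, 0.0]
width: 0.998
gripper_force: 0.0
```

```bash
python3 -m inch '{"xyz":[[-0.93,0.42,0],[-0.93,0.42,0],[-0.93,0.42,0],[-0.93,0.42,0],[-0.93,0.42,0]],"rotation":[[0,0,0],[0,0,0],[0,0,0],[0,0,0],[0,0,0]]}' |head -2
python3 -m inch '{"xyz":[[-0.93,0.42,0],[-0.93,0.42,0],[-0.93,0.42,0],[-0.93,0.42,0],[-0.93,0.42,0]],"rotation":[[0,0,0],[0,0,0],[0,0,0],[0,0,0],[0,0,0]]}'|head -2
python3 -m inch '{"xyz":[[-0.93,0.42,0],[-0.93,0.42,0],[-0.93,0.42,0],[-0.93,0.42,0],[-0.93,0.42,0]],"rotation":[[0,0,0],[0,0,0],[0,0,0],[0,0,0],[0,0,0]]}'|head -2
python3 -m inch '{"xyz":[[-0.93,0.42,0],[-0.93,0.42,0],[-0.93,0.42,0],[-0.93,0.42,0],[-0.93,0.42,0]],"rotation":[[0,0,0],[0,0,0],[0,0,0],[0,0,0],[0,0,0]]}'|head -2
python3 -m inch '{"xyz":[[-0.93,0.42,0],[-0.93,0.42,0],[-0.93,0.42,0],[-0.93,0.42,0],[0,0,0]],"rotation":[[0,0,0],[0,0,0],[0,0,0],[0,0,0],[0,0,0]]}'
python3 - <<'E'
from h import *
d=shot('wrist','w1'); o=env.observe(); print(o['position'],o['tcp_rot'],o['joint_positions'])
hs=cv2.cvtColor(d['frame'],cv2.COLOR_RGB2HSV).astype(int);v,u=np.mgrid[0:400,0:640]
red=((hs[...,0]<6)|(hs[...,0]>174))&(hs[...,1]>150)&(hs[...,2]>90)
p=world(d,np.c_[u[red],v[red]]); p=p[(p[:,2]>100)&(p[:,2]<170)]
print(len(p),np.median(p,0),np.percentile(p,[2,98],axis=0)); print(np.polyfit(p[:,1],p[:,0],1))
E
```

```text
clock: 3.22
position: [263.0, 283.1, 228.1]
clock: 3.85
position: [337.8, 149.8, 228.0]
clock: 4.47
position: [412.6, 16.6, 228.1]
clock: 5.1
position: [487.5, -116.7, 228.1]
clock: 5.72
position: [547.5, -224.0, 227.2]
tcp_rot: [0.676, 0.737, -0.0, -0.001]
contact_force: [0.3, -0.5, 0.2]
width: 0.999
gripper_force: 0.0
[ 547.23403524 -222.75978455  227.49257901] [ 6.75557625e-01  7.37306634e-01 -1.72353077e-04 -8.91098451e-04] [-4.82594433e-01  1.79918283e-01  1.26835337e+00  1.24426531e-04
  1.69513203e+00 -5.69933207e-01]
1953 [ 560.9879845  -233.87007729  146.74171983] [[ 552.39573881 -266.84676346  141.83043447]
 [ 570.01160649 -204.90021291  149.03707939]]
[-7.82234464e-02  5.42694946e+02]
```

View pics/w1.png

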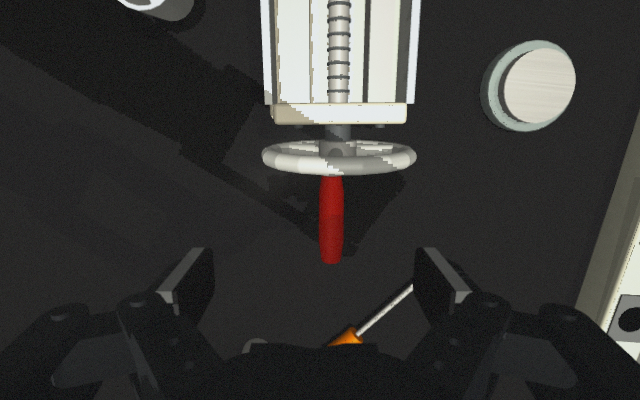

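The wrist picture shows the red handle at (332,170–262), lined up with the tool and between the jaws. Next I shift over it, descend and grip.

```bash
python3 -m inch '{"xyz":[[-0.43,0.21,0],[-0.43,0.21,0],[0,0,0.4],[0,0,0.8],[0,0,0.8]],"rotation":[[0,0,0],[0,0,0],[0,0,0],[0,0,0],[0,0,0]]}'
python3 -m inch '{"xyz":[[0,0,0.5],[0,0,0.23],[0,0,0],[0,0,0],[0,0,0]],"rotation":[[0,0,0],[0,0,0],[0,0,0],[0,0,0],[0,0,0]]}'
python3 -m inch '{"xyz":[[0,0,0],[0,0,0],[0,0,0],[0,0,0],[0,0,0]],"rotation":[[0,0,0],[0,0,0],[0,0,0],[0,0,0],[0,0,0]]}' 1 40
python3 -m inch '{"xyz":[[0,0,0],[0,0,0],[0,0,0],[0,0,0],[0,0,0]],"rotation":[[0,0,0],[0,0,0],[0,0,0],[0,0,0],[0,0,0]]}'
```

```text
clock: 6.4
position: [562.6, -246.1, 166.6]
tcp_rot: [0.675, 0.738, 0.0, -0.001]
contact_force: [0.2, 0.2, -0.2]
width: 1.002
gripper_force: 0.0
clock: 7.02
position: [563.4, -246.9, 147.4]
tcp_rot: [0.675, 0.738, 0.0, 0.001]
contact_force: [0.6, 1.1, -0.1]
width: 0.998
gripper_force: 0.0
clock: 7.65
position: [562.9, -246.6, 146.2]
tcp_rot: [0.675, 0.738, 0.0, -0.0]
contact_force: [-0.0, 0.2, 1.6]
width: 0.001
gripper_force: 0.0
clock: 8.28
position: [562.9, -246.6, 146.2]
tcp_rot: [0.675, 0.738, 0.0, -0.0]
contact_force: [0.8, -0.0, 0.4]
width: -0.002
gripper_force: 0.0
```

```bash
python3 - <<'E'
import numpy as np
for s in (18,):
    q=1.70; st=np.radians(s)
    for i in range(45):
        a,b=q+i*st,q+(i+1)*st
        print(i,np.round(np.degrees(b)%360), 'ty',round(50*(np.cos(b)-np.cos(a))/30,3),'tz',round(-50*(np.sin(b)-np.sin(a))/30,3)) if i<20 else 0
E
```

```text
0 115.0 ty -0.5 tz 0.147
1 133.0 ty -0.43 tz 0.295
2 151.0 ty -0.318 tz 0.413
3 169.0 ty -0.175 tz 0.491
4 187.0 ty -0.015 tz 0.521
5 205.0 ty 0.147 tz 0.5
6 223.0 ty 0.295 tz 0.43
7 241.0 ty 0.413 tz 0.318
8 259.0 ty 0.491 tz 0.175
9 277.0 ty 0.521 tz 0.015
10 295.0 ty 0.5 tz -0.147
11 313.0 ty 0.43 tz -0.295
12 331.0 ty 0.318 tz -0.413
13 349.0 ty 0.175 tz -0.491
14 7.0 ty 0.015 tz -0.521
15 25.0 ty -0.147 tz -0.5
16 43.0 ty -0.295 tz -0.43
17 61.0 ty -0.413 tz -0.318
18 79.0 ty -0.491 tz -0.175
19 97.0 ty -0.521 tz -0.015
```

The jaws shut on nothing, so I'll look at what happened.

```bash
python3 - <<'E'
from h import *
d=shot('wrist','w2'); s=shot('side','s2'); t=shot('top','t2')
v,u=np.mgrid[0:400,0:640]
for n,d in(('w',d),('s',s),('t',t)):
    hs=cv2.cvtColor(d['frame'],cv2.COLOR_RGB2HSV).astype(int)
    red=((hs[...,0]<6)|(hs[...,0]>174))&(hs[...,1]>150)&(hs[...,2]>70)
    p=world(d,np.c_[u[red],v[red]]); p=p[(p[:,2]>20)&(p[:,2]<170)&(p[:,1]<-190)]
    if len(p): print(n,len(p),np.median(p,0),np.percentile(p,[2,98],axis=0))
x=cv2.resize(s['frame'][120:270,220:360],None,fx=3,fy=3); y=cv2.resize(t['frame'][130:230,370:470],(450,450))
cv2.imwrite('pics/c2.png',cv2.resize(np.hstack([x,y,cv2.resize(d['frame'][130:230,370:470],(1,450))]),(800,414))[:,:,::-1])
E
```

```text
w 2756 [ 559.95429569 -220.60255417  146.47630829] [[ 551.87693091 -239.43283504  141.16886093]
 [ 569.23307433 -204.08283727  148.94731461]]
s 36 [ 556.51706077 -228.9988437   146.38755256] [[ 549.43841986 -246.66968634  141.81364575]
 [ 566.42181538 -208.69532182  150.15080397]]
t 21 [ 565.11669103 -229.7395932   145.18157617] [[ 559.00594274 -238.06351501  141.15846504]
 [ 569.96810779 -220.72699327  149.41511804]]
```

View pics/w2.png

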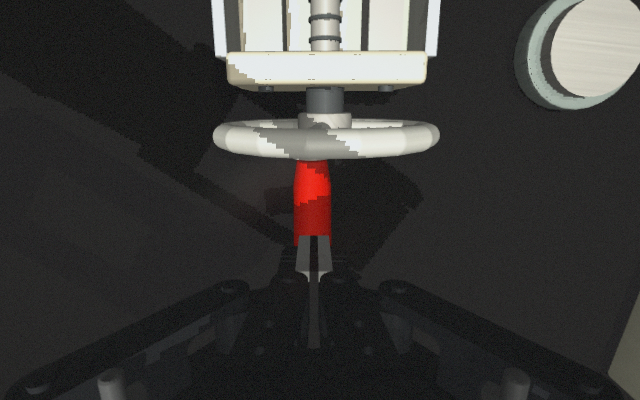

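```bash
python3 - <<'E'
from h import *
d=load('w2')
for uv in [(302,250),(328,250),(314,250),(298,268),(332,268),(313,300),(313,225),(305,290),(321,290),(300,240),(330,240)]:
    print(uv,world(d,[uv])[0].round(1),d['frame'][uv[1],uv[0]])
E
```

```text
(302, 250) [ 557.6 -235.3  169.5] [73 77 72]
(328, 250) [ 567.9 -234.2  170. ] [75 72 72]
(314, 250) [ 562.4 -235.   169.2] [29 29 27]
(298, 268) [ 556.7 -236.   183.6] [70 71 66]
(332, 268) [ 568.8 -234.7  184. ] [52 52 50]
(313, 300) [ 563.  -246.3  187. ] [46 42 44]
(313, 225) [ 561.7 -232.3  147.9] [151  30  24]
(305, 290) [ 559.5 -234.   201.1] [29 28 27]
(321, 290) [ 564.5 -234.7  199.3] [10 14 12]
(300, 240) [ 556.4 -235.3  159.5] [75 75 73]
(330, 240) [ 570.8 -241.6  141.5] [87 21 17]
```

View pics/c2.png

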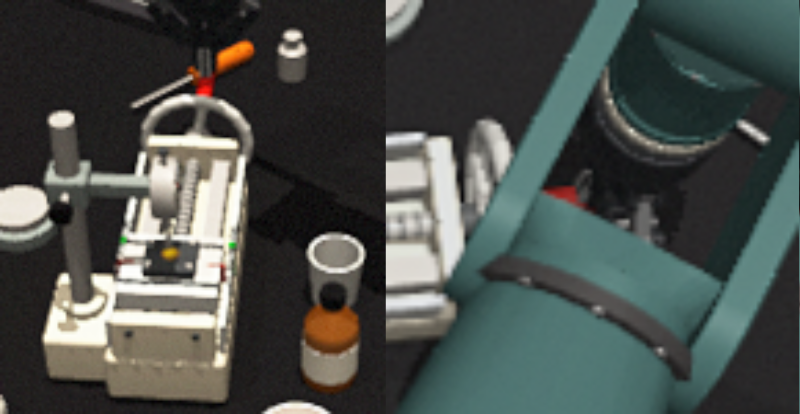

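```bash
python3 - <<'E'
from h import *
d=load('w2'); print(d['cam_to_world'].round(3))
for r in range(228,260,2): print(r,*[ (c,world(d,[(c,r)])[0].round(0).astype(int).tolist(),d['frame'][r,c,0]) for c in (299,304,314,324,329)])
x=d['frame'][190:310,250:380]; cv2.imwrite('pics/c3.png',cv2.resize(x,(780,720))[:600,:,::-1])
E
```

```text
[[ 9.96000e-01 -8.40000e-02 -2.30000e-02  5.57281e+02]
 [ 8.70000e-02  9.61000e-01  2.62000e-01 -1.79551e+02]
 [ 0.00000e+00 -2.63000e-01  9.65000e-01  2.91841e+02]
 [ 0.00000e+00  0.00000e+00  0.00000e+00  1.00000e+00]]
228 (299, [555, -235, 146], np.uint8(128)) (304, [558, -234, 148], np.uint8(143)) (314, [562, -233, 149], np.uint8(150)) (324, [567, -234, 147], np.uint8(134)) (329, [569, -235, 144], np.uint8(108))
230 (299, [556, -236, 146], np.uint8(129)) (304, [558, -235, 147], np.uint8(142)) (314, [562, -234, 149], np.uint8(152)) (324, [567, -235, 147], np.uint8(131)) (329, [570, -236, 143], np.uint8(107))
232 (299, [556, -237, 146], np.uint8(130)) (304, [558, -236, 147], np.uint8(142)) (314, [562, -236, 148], np.uint8(150)) (324, [567, -236, 145], np.uint8(128)) (329, [570, -237, 143], np.uint8(106))
234 (299, [556, -238, 146], np.uint8(120)) (304, [558, -237, 148], np.uint8(137)) (314, [563, -237, 148], np.uint8(145)) (324, [567, -237, 147], np.uint8(112)) (329, [570, -238, 144], np.uint8(105))
236 (299, [556, -236, 155], np.uint8(69)) (304, [558, -235, 154], np.uint8(72)) (31
[... 1545 characters left out ...]
72)) (314, [562, -235, 171], np.uint8(25)) (324, [566, -234, 172], np.uint8(74)) (329, [568, -234, 172], np.uint8(73))
254 (299, [557, -235, 173], np.uint8(73)) (304, [559, -236, 173], np.uint8(69)) (314, [562, -235, 173], np.uint8(28)) (324, [566, -235, 173], np.uint8(71)) (329, [568, -235, 172], np.uint8(70))
256 (299, [557, -236, 174], np.uint8(73)) (304, [559, -236, 174], np.uint8(71)) (314, [562, -235, 174], np.uint8(23)) (324, [566, -235, 174], np.uint8(70)) (329, [568, -235, 175], np.uint8(74))
258 (299, [557, -235, 176], np.uint8(71)) (304, [559, -236, 175], np.uint8(73)) (314, [562, -235, 176], np.uint8(30)) (324, [566, -235, 176], np.uint8(71)) (329, [568, -234, 177], np.uint8(76))
```

View pics/c3.png

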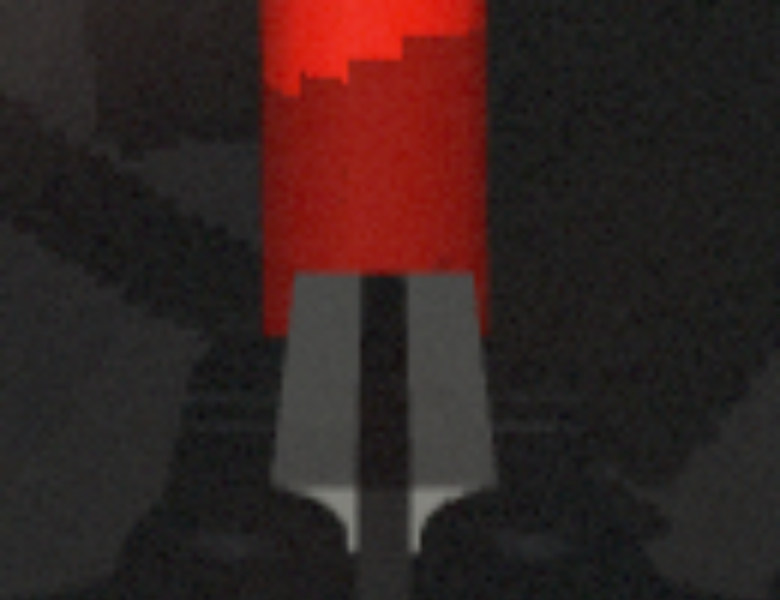

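The crop shows the shut fingertips ending at z≈153, above the handle's top at z≈149. The real tips are about 32 mm higher than the stated tool geometry gives. I'll open, go 32 mm lower and grip again.

```bash
python3 -m inch '{"xyz":[[0,0,-0.3],[0,0,0],[0,0,0],[0,0,0],[0,0,0]],"rotation":[[0,0,0],[0,0,0],[0,0,0],[0,0,0],[0,0,0]]}' -1
python3 -m inch '{"xyz":[[0,0,0.4],[0,0,0.4],[0,0,0.3],[0,0,0.27],[0,0,0]],"rotation":[[0,0,0],[0,0,0],[0,0,0],[0,0,0],[0,0,0]]}'
python3 -m inch '{"xyz":[[0,0,0],[0,0,0],[0,0,0],[0,0,0],[0,0,0]],"rotation":[[0,0,0],[0,0,0],[0,0,0],[0,0,0],[0,0,0]]}' 1 40
python3 - <<'E'
from h import *
d=shot('wrist','w4')
for r in range(225,262,3): print(r,*[ (c,world(d,[(c,r)])[0].round(0).astype(int).tolist(),d['frame'][r,c,0]) for c in (290,300,314,328,338)])
E
```

```text
clock: 9.05
position: [562.8, -246.5, 154.9]
tcp_rot: [0.675, 0.738, 0.0, -0.0]
contact_force: [0.7, 0.3, -0.1]
width: 0.997
gripper_force: 0.0
clock: 9.68
position: [562.4, -246.3, 112.8]
tcp_rot: [0.675, 0.738, -0.0, -0.001]
contact_force: [0.3, -0.1, 0.2]
width: 1.0
gripper_force: 0.0
clock: 10.3
position: [562.9, -246.7, 114.5]
tcp_rot: [0.675, 0.738, -0.0, 0.0]
contact_force: [-1.1, 0.3, 2.0]
width: 0.207
gripper_force: 39.1
225 (290, [546, -277, 0], np.uint8(64)) (300, [556, -221, 148], np.uint8(131)) (314, [561, -221, 148], np.uint8(148)) (328, [566, -221, 146], np.uint8(135)) (338, [586, -273, 1], np.uint8(28))
228 (290, [547, -279, 1], np.uint8(62)) (300, [556, -223, 146], np.uint8(132)) (314, [561, -222, 148], np.uint8(151)) (328, [566, -222, 146], np.uint8(135)) (338, [586, -276, 0], np.uint8(31))
231 (290, [547, -282, 0], np.uint8(61)) (300, [556, -224, 146], np.uint8(133)) (314, [561, -223, 149], np.uint8(149)) (328, [566, -223, 147], np.uint8(134)) (338, [587, -279, 0], np.uint8(31))
234 (290, [547, -285, 0], np.uint8(46)) (300, [556, -225, 147], np.uint8(132)) (314, [5
[... 1178 characters left out ...]
[562, -231, 148], np.uint8(146)) (328, [567, -232, 145], np.uint8(130)) (338, [572, -234, 139], np.uint8(34))
255 (290, [553, -236, 143], np.uint8(29)) (300, [557, -233, 147], np.uint8(133)) (314, [562, -232, 148], np.uint8(149)) (328, [567, -232, 147], np.uint8(133)) (338, [572, -234, 142], np.uint8(27))
258 (290, [553, -236, 144], np.uint8(29)) (300, [557, -235, 146], np.uint8(133)) (314, [562, -233, 149], np.uint8(151)) (328, [568, -234, 146], np.uint8(132)) (338, [571, -234, 146], np.uint8(32))
261 (290, [554, -236, 147], np.uint8(32)) (300, [557, -235, 147], np.uint8(129)) (314, [562, -235, 148], np.uint8(145)) (328, [568, -235, 146], np.uint8(132)) (338, [571, -235, 146], np.uint8(27))
```

Handle gripped: opening 0.207, 39 N. I'll start turning in 18° chords.

```bash
python3 -m inch '{"xyz":[[0,-0.5,0.15],[0,-0.43,0.29],[0,-0.32,0.41],[0,-0.175,0.49],[0,-0.015,0.52]],"rotation":[[0,0,0],[0,0,0],[0,0,0],[0,0,0],[0,0,0]]}'
python3 -m inch '{"xyz":[[0,0.15,0.5],[0,0.295,0.43],[0,0.41,0.32],[0,0.49,0.175],[0,0.52,0.015]],"rotation":[[0,0,0],[0,0,0],[0,0,0],[0,0,0],[0,0,0]]}'
```

```text
clock: 10.98
position: [520.3, -250.7, 57.5]
tcp_rot: [0.675, 0.738, 0.0, 0.001]
contact_force: [5.7, 0.3, 2.8]
width: 0.209
gripper_force: 39.7
clock: 11.6
position: [575.5, -245.5, 14.8]
tcp_rot: [0.675, 0.738, -0.001, -0.001]
contact_force: [-4.9, -0.8, 14.4]
width: 0.21
gripper_force: 40.9
```

```bash
python3 -m inch '{"xyz":[[0,0.5,-0.17],[0,0.43,-0.31],[0,0.32,-0.42],[0,0.175,-0.49],[0,0.015,-0.52]],"rotation":[[0,0,0],[0,0,0],[0,0,0],[0,0,0],[0,0,0]]}'
python3 -m inch '{"xyz":[[0,-0.15,-0.5],[0,-0.295,-0.43],[0,-0.41,-0.32],[0,-0.49,-0.175],[0,-0.52,-0.015]],"rotation":[[0,0,0],[0,0,0],[0,0,0],[0,0,0],[0,0,0]]}'
python3 -m inch '{"xyz":[[0,-0.5,0.15],[0,-0.43,0.29],[0,-0.32,0.41],[0,-0.175,0.49],[0,-0.015,0.52]],"rotation":[[0,0,0],[0,0,0],[0,0,0],[0,0,0],[0,0,0]]}'
python3 -m inch '{"xyz":[[0,0.15,0.5],[0,0.295,0.43],[0,0.41,0.32],[0,0.49,0.175],[0,0.52,0.015]],"rotation":[[0,0,0],[0,0,0],[0,0,0],[0,0,0],[0,0,0]]}'
```

```text
clock: 12.22
position: [618.9, -241.4, 72.8]
tcp_rot: [0.675, 0.738, 0.0, -0.0]
contact_force: [-1.6, -2.1, -3.0]
width: 0.206
gripper_force: 39.6
clock: 12.85
position: [562.2, -246.7, 115.1]
tcp_rot: [0.675, 0.738, 0.0, 0.0]
contact_force: [5.2, -3.5, -13.8]
width: 0.208
gripper_force: 39.3
clock: 13.48
position: [520.0, -250.8, 61.1]
tcp_rot: [0.675, 0.738, 0.0, 0.001]
contact_force: [2.1, -1.0, 2.4]
width: 0.209
gripper_force: 41.2
clock: 14.1
position: [575.7, -245.4, 15.2]
tcp_rot: [0.675, 0.738, -0.001, -0.001]
contact_force: [-3.2, -3.1, 4.1]
width: 0.207
gripper_force: 41.6
```

```bash
python3 -m inch '{"xyz":[[0,0.5,-0.15],[0,0.43,-0.29],[0,0.32,-0.41],[0,0.175,-0.49],[0,0.015,-0.52]],"rotation":[[0,0,0],[0,0,0],[0,0,0],[0,0,0],[0,0,0]]}'
python3 -m inch '{"xyz":[[0,-0.15,-0.5],[0,-0.295,-0.43],[0,-0.41,-0.31],[0,-0.49,-0.165],[0,-0.52,0]],"rotation":[[0,0,0],[0,0,0],[0,0,0],[0,0,0],[0,0,0]]}'
python3 -m inch '{"xyz":[[0,-0.5,0.15],[0,-0.43,0.29],[0,-0.22,0.23],[0,0,0],[0,0,0]],"rotation":[[0,0,0],[0,0,0],[0,0,0],[0,0,0],[0,0,0]]}'
python3 - <<'E'
from h import *
d=shot('side','s5'); t=shot('top','t5'); v,u=np.mgrid[0:400,0:640]
for n,d in(('s',d),('t',t)):
    hs=cv2.cvtColor(d['frame'],cv2.COLOR_RGB2HSV).astype(int)
    for k,m in dict(yel=(hs[...,0]>20)&(hs[...,0]<35)&(hs[...,1]>150),red=((hs[...,0]<6)|(hs[...,0]>174))&(hs[...,1]>150)&(hs[...,2]>70),green=(hs[...,0]>45)&(hs[...,0]<80)&(hs[...,1]>120)).items():
        b=(u>220)&(u<420)&(v>140)&(v<280)&m
        p=world(d,np.c_[u[b],v[b]]); s=(p[:,2]>85)&(p[:,2]<150)&(abs(p[:,0]-550)<80)&(abs(p[:,1])<120); uv=np.c_[u[b],v[b]][s]; p=p[s]
        if len(p): print(n,k,len(p),np.median(p,0).round(1),p.std(0).round(1),world(d,[uv.mean(0)],141)[0].round(1) if k=='yel' else '')
x=cv2.resize(load('s5')['frame'][135:275,225:365],(560,560)); cv2.imwrite('pics/c5.png',x[:,:,::-1])
E
```

```text
clock: 14.72
position: [618.9, -241.4, 73.1]
tcp_rot: [0.675, 0.738, 0.0, -0.0]
contact_force: [-3.7, -3.6, -4.7]
width: 0.207
gripper_force: 40.7
clock: 15.35
position: [562.8, -246.6, 115.0]
tcp_rot: [0.675, 0.738, 0.001, 0.001]
contact_force: [4.9, -4.5, -10.5]
width: 0.208
gripper_force: 39.9
clock: 15.98
position: [529.6, -249.8, 95.0]
tcp_rot: [0.675, 0.738, 0.001, 0.002]
contact_force: [5.2, -3.8, -6.5]
width: 0.206
gripper_force: 40.4
s yel 8 [542.   -5.8 139.8] [2.3 4.  1.2] [541.8  -5.3 141. ]
s red 4 [495.  -10.6 120.1] [44.8  3.7  5.1] 
s green 8 [492.3 -11.7 102.8] [53.9  6.   2.9] Traceback (most recent call last):
  File "<stdin>", line 7, in <module>
  File "h.py", line 10, in world
    p=cv2.undistortPoints(uv[:,None],d['camera_matrix'],d['distortion'])[:,0]
      ~~~~~~~~~~~~~~~~~~~^^^^^^^^^^^^^^^^^^^^^^^^^^^^^^^^^^^^^^^^^^^^^^^
cv2.error: OpenCV(4.12.0) /io/opencv/modules/calib3d/src/undistort.dispatch.cpp:347: error: (-215:Assertion failed) CV_IS_MAT(_src) && CV_IS_MAT(_dst) && (_src->rows == 1 || _src->cols == 1) && (_dst->rows == 1 || _dst->cols == 1) && _src->cols + _src->rows - 1 == _dst->rows + _dst->cols - 1 && (CV_MAT_TYPE(_src->type) == CV_32FC2 || CV_MAT_TYPE(_src->type) == CV_64FC2) && (CV_MAT_TYPE(_dst->type) == CV_32FC2 || CV_MAT_TYPE(_dst->type) == CV_64FC2) in function 'cvUndistortPointsInternal'
```

Turned to q ≈ 144° past two turns, and the pointer (y≈-10.6) sits on the green band (y≈-11.7). I'll release, lift, and go round the front of the stand to the magnifier.

```bash
python3 -m inch '{"xyz":[[0,0,0],[0,0,0],[0,0,0],[0,0,0],[0,0,-0.3]],"rotation":[[0,0,0],[0,0,0],[0,0,0],[0,0,0],[0,0,0]]}' -1
python3 -m inch '{"xyz":[[0,0,-0.6],[0,0,-0.9],[0,0,-0.9],[0,-0.3,-0.2],[0,-0.8,0]],"rotation":[[0,0,0],[0,0,0],[0,0,0],[0,0,0],[0,0,0]]}' |head -3
python3 -m inch '{"xyz":[[0.4,-0.9,0],[0.8,-0.9,0],[0.9,-0.7,0],[0.95,0,0],[0.95,0,0]],"rotation":[[0,0,0],[0,0,0],[0,0,0],[0,0,0],[0,0,0]]}' |head -3
python3 -m inch '{"xyz":[[0.95,0,0],[0.95,0,0],[0.95,0,0],[0.95,0,0],[0.95,0,0]],"rotation":[[0,0,0],[0,0,0],[0,0,0],[0,0,0],[0,0,0]]}' |head -3
python3 -m inch '{"xyz":[[0.95,0,0],[0.95,0,0],[0.95,0,0],[0.95,0.2,0],[0.95,0.3,0]],"rotation":[[0,0,0],[0,0,0],[0,0,0],[0,0,0],[0,0,0]]}' |head -3
python3 -m inch '{"xyz":[[0.9,0.5,0],[0.7,0.5,0],[0.4,0.3,0],[0,0,0],[0,0,0]],"rotation":[[0,0,0],[0,0,0],[0,0,0],[0,0,0],[0,0,0]]}' |head -3
python3 - <<'E'
from h import *
o=env.observe(); print(o['position'],o['tcp_rot'])
d=shot('wrist','w6'); t=shot('top','t6'); s=shot('side','s6'); v,u=np.mgrid[0:400,0:640]
for n,d in(('w',d),('s',s),('t',t)):
    hs=cv2.cvtColor(d['frame'],cv2.COLOR_RGB2HSV).astype(int)
    U=np.c_[u.ravel(),v.ravel()]; W=world(d,U); hs=hs.reshape(-1,3); ok=d['z_map'].ravel()>0
    bl=ok&(hs[:,0]>95)&(hs[:,0]<125)&(hs[:,1]>150)&(hs[:,2]>60)&(W[:,2]<30)&(W[:,2]>-5)&(abs(W[:,1]-345)<70)&(abs(W[:,0]-430)<50)
    if bl.sum()>20:
        p=world(d,U[bl],14); c=p.mean(0); w=np.linalg.svd(p[:,:2]-c[:2],full_matrices=False)[2][0]; w*=np.sign(w[1]); k=(p[:,:2]-c[:2])@w; print(n,'handle',bl.sum(),c.round(1),np.degrees(np.arctan2(w[1],w[0])).round(2),'ends',np.percentile(k,[.5,99.5]).round(1),'ztop',np.median(W[bl,2]))
    ye=ok&(hs[:,0]>20)&(hs[:,0]<35)&(hs[:,1]>150)&(abs(W[:,2]-140)<8)&(abs(W[:,0]-545)<40)&(abs(W[:,1])<90)
    if ye.sum()>3: print(n,'tablet',ye.sum(),world(d,[U[ye].mean(0)],140.5)[0].round(1))
    rd=ok&((hs[:,0]<6)|(hs[:,0]>174))&(hs[:,1]>120)&(W[:,2]>95)&(W[:,2]<135)&(abs(W[:,0]-545)<80)&(abs(W[:,1])<90)
    gr=ok&(hs[:,0]>45)&(hs[:,0]<80)&(hs[:,1]>100)&(W[:,2]>95)&(W[:,2]<115)&(abs(W[:,0]-545)<80)&(abs(W[:,1])<90)
    for k,m in(('red',rd),('green',gr)):
        print(n,k,W[m].round(0).astype(int)[:12].tolist())
E
```

```text
clock: 16.7
position: [527.9, -249.2, 102.9]
tcp_rot: [0.675, 0.738, -0.0, -0.001]
contact_force: [-0.7, -0.1, 0.3]
width: 1.001
gripper_force: 0.0
clock: 17.32
position: [495.7, -252.7, 182.4]
tcp_rot: [0.675, 0.738, 0.0, 0.001]
clock: 17.95
position: [409.2, -138.8, 181.1]
tcp_rot: [0.676, 0.737, -0.0, -0.0]
clock: 18.58
position: [396.9, 3.1, 181.0]
tcp_rot: [0.675, 0.738, -0.0, -0.0]
clock: 19.2
position: [399.4, 146.1, 181.1]
tcp_rot: [0.675, 0.738, -0.0, -0.0]
clock: 19.82
position: [433.3, 208.0, 181.3]
tcp_rot: [0.675, 0.737, -0.0, -0.0]
[433.34666674 208.00958978 181.34339878] [ 6.75425723e-01  7.37427917e-01 -3.99669415e-04 -9.74561828e-06]
w handle 1790 [432.8 327.6  14. ] 97.29 ends [-36.3  33.6] ztop 15.499360462074804
w red []
w green []
s handle 307 [429.2 343.7  14. ] 97.17 ends [-51.6  49.9] ztop 16.08785540851136
s tablet 8 [541.9  -5.9 140.5]
s red [[604, -33, 100], [597, 1, 127]]
s green [[603, -6, 105], [600, -6, 105], [603, -5, 102], [601, -7, 101]]
t handle 203 [432.2 332.5  14. ] 97.08 ends [-41.7  42.1] ztop 14.344429455362388
t red [[498, -13, 124], [495, -13, 122]]
t green [[604, 0, 107], [495, -13, 112], [497, -16, 102], [494, -11, 105], [495, -13, 100], [495, -16, 102], [491, -10, 104], [491, -13, 107], [492, -16, 102]]
```

View pics/w6.png

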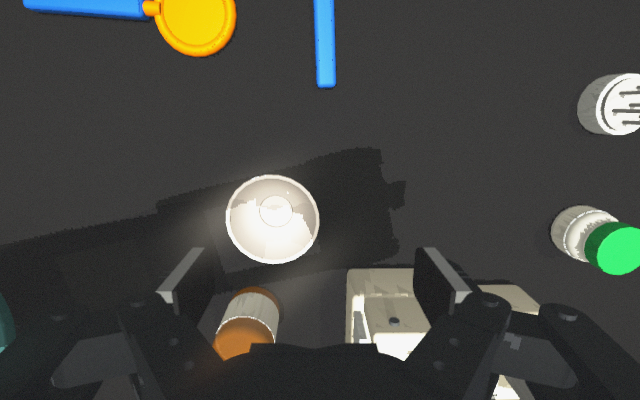

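The wrist picture shows the blue handle's near end at (326,87). The orange look-alike's lens is at (195,15), to its left, so I'll check its clearance.

```bash
python3 - <<'E'
from h import *
for n in('w6','t6','s6'):
    d=load(n); v,u=np.mgrid[0:400,0:640]; U=np.c_[u.ravel(),v.ravel()]; W=world(d,U); hs=cv2.cvtColor(d['frame'],cv2.COLOR_RGB2HSV).astype(int).reshape(-1,3)
    m=(hs[:,0]>10)&(hs[:,0]<28)&(hs[:,1]>180)&(hs[:,2]>140)&(abs(W[:,0]-370)<90)&(abs(W[:,1]-350)<70)&(abs(W[:,2]-10)<12)
    if m.sum(): print(n,m.sum(),np.percentile(W[m],[1,50,99],axis=0).round(0).tolist())
E
python3 -m inch '{"xyz":[[0.7,0.05,0],[0.9,0.06,0],[0.9,0.06,0],[0.9,0.06,0],[0.9,0.06,0]],"rotation":[[0,0,-0.44],[0,0,0],[0,0,0],[0,0,0],[0,0,0]]}' 0.1
python3 -m inch '{"xyz":[[0.46,0,0],[0,0,0],[0,0,0],[0,0,0],[0,0,0]],"rotation":[[0,0,0],[0,0,0],[0,0,0],[0,0,0],[0,0,0]]}'
```

```text
w6 3919 [[282.0, 310.0, 5.0], [319.0, 335.0, 9.0], [352.0, 354.0, 14.0]]
t6 12 [[329.0, 311.0, 4.0], [347.0, 325.0, 9.0], [354.0, 347.0, 12.0]]
s6 635 [[283.0, 310.0, 0.0], [316.0, 345.0, 10.0], [349.0, 378.0, 15.0]]
clock: 20.6
position: [426.8, 338.2, 181.7]
tcp_rot: [0.661, 0.75, 0.0, 0.0]
contact_force: [-0.7, -0.1, -0.4]
width: 0.451
gripper_force: 0.0
clock: 21.22
position: [425.3, 351.0, 181.6]
tcp_rot: [0.661, 0.75, 0.0, 0.0]
contact_force: [0.1, 0.3, -0.6]
width: 0.451
gripper_force: 0.0
```

```bash
python3 -m inch '{"xyz":[[0,0.14,0.7],[0,0,0.9],[0,0,0.9],[0,0,0.9],[0,0,0.9]],"rotation":[[0,0,0],[0,0,0],[0,0,0],[0,0,0],[0,0,0]]}'
python3 -m inch '{"xyz":[[0,0,0.7],[0,0,0.5],[0,0,0.3],[0,0,0.2],[0,0,0.14]],"rotation":[[0,0,0],[0,0,0],[0,0,0],[0,0,0],[0,0,0]]}'
python3 -m inch '{"xyz":[[0,0,0],[0,0,0],[0,0,0],[0,0,0],[0,0,0]],"rotation":[[0,0,0],[0,0,0],[0,0,0],[0,0,0],[0,0,0]]}' 1 60
python3 - <<'E'
from h import *
shot('wrist','w7')
E
```

```text
clock: 21.85
position: [429.4, 351.9, 51.8]
tcp_rot: [0.661, 0.75, 0.0, 0.0]
contact_force: [0.2, -0.1, -0.8]
width: 0.451
gripper_force: 0.0
clock: 22.48
position: [429.7, 352.4, -2.4]
tcp_rot: [0.661, 0.75, 0.001, 0.0]
contact_force: [0.4, 0.9, -0.4]
width: 0.451
gripper_force: 0.0
clock: 23.1
position: [429.6, 352.3, -2.2]
tcp_rot: [0.661, 0.75, 0.001, 0.0]
contact_force: [-0.5, -0.3, 2.4]
width: 0.195
gripper_force: 63.1
```

View pics/w7.png

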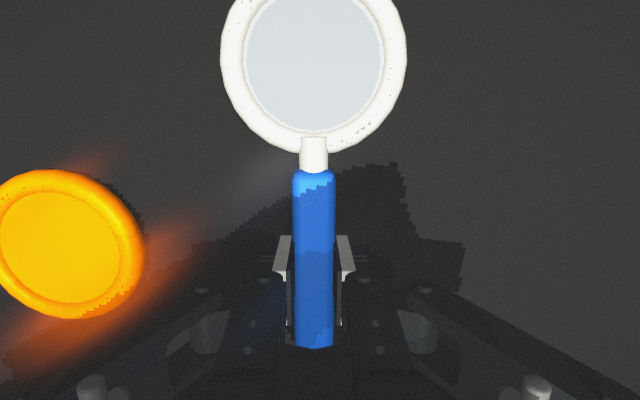

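Held at 63 N; the lens centre appears at (313,57), straight ahead of the jaws. I'll lift and remeasure the lens and the tablet.

```bash
python3 -m inch '{"xyz":[[0,0,-0.3],[0,0,-0.6],[0,0,-0.8],[0,0,-0.8],[0,0,-0.8]],"rotation":[[0,0,0],[0,0,0],[0,0,0],[0,0,0],[0,0,0]]}' 1 80
python3 -m inch '{"xyz":[[0,0,-0.8],[0,0,-0.6],[0,0,-0.4],[0,0,-0.3],[0,0,0]],"rotation":[[0,0,0],[0,0,0],[0,0,0],[0,0,0],[0,0,0]]}'
cat > look.py <<'E'
from h import *
import sys
k=sys.argv[1]; o=env.observe(); p=o['position']; q=o['tcp_rot']; print(p,q,o['gripper_force'])
v,u=np.mgrid[0:400,0:640]; U=np.c_[u.ravel(),v.ravel()]
for n in('top','side'):
    d=shot(n,n+k); W=world(d,U); hs=cv2.cvtColor(d['frame'],cv2.COLOR_RGB2HSV).astype(int).reshape(-1,3); ok=d['z_map'].ravel()>0
    ye=ok&(hs[:,0]>18)&(hs[:,0]<36)&(hs[:,1]>130)&(abs(W[:,2]-140)<8)&(abs(W[:,0]-545)<40)&(abs(W[:,1])<90)
    if ye.sum(): print(n,'tablet',ye.sum(),world(d,[U[ye].mean(0)],140.5)[0].round(1))
d=shot('wrist','wrist'+k); W=world(d,U); f=d['frame'].reshape(-1,3).astype(int)
# bright rim near lens
m=(f.min(1)>110)&(abs(W[:,2]-p[2])<40)&(U[:,1]<175)
c=W[m]; 
A=np.c_[c[:,:2],np.ones(len(c))]
(cx,cy),r=cv2.minEnclosingCircle(c[:,:2].astype(np.float32)); pl=np.linalg.lstsq(A,c[:,2],rcond=None)[0]
print('lens',len(c),(round(cx,1),round(cy,1),round(r,1)),'z',np.percentile(c[:,2],[5,50,95]).round(1),'tilt',pl[:2].round(3))
print('offset',np.hypot(cx-p[0],cy-p[1]),np.degrees(np.arctan2(cy-p[1],cx-p[0])))
E
python3 look.py 8
```

```text
clock: 23.78
position: [429.3, 352.1, 98.1]
tcp_rot: [0.661, 0.75, 0.0, 0.0]
contact_force: [0.1, 0.2, -1.7]
width: 0.183
gripper_force: 78.6
clock: 24.4
position: [429.5, 352.2, 159.7]
tcp_rot: [0.661, 0.75, 0.0, 0.0]
contact_force: [-0.7, -0.2, -1.3]
width: 0.186
gripper_force: 78.6
[429.46868379 352.22620204 159.69130177] [6.60909640e-01 7.50465390e-01 3.77543255e-04 5.63348378e-05] 78.62838506698608
top tablet 20 [547.1  -8.1 140.5]
lens 24768 (418.9, 430.7, 38.0) z [167.8 169.2 172. ] tilt [ 0.002 -0.033]
offset 79.1881740352798 97.6902936632997
```

```bash
cat > lens.py <<'E'
from h import *
import sys
from scipy.optimize import least_squares
d=load(sys.argv[1]); z=float(sys.argv[2]); f=d['frame'].astype(int).min(2); zz=d['z_map']
e=[]
for r in range(3,135,3):
    w=np.where((f[r]>110)&(np.abs(np.arange(640)-313)<110))[0]
    if len(w): e+= [(w.min()-.5,r),(w.max()+.5,r)]
p=world(d,e,z)[:,:2]
s=least_squares(lambda a:np.hypot(p[:,0]-a[0],p[:,1]-a[1])-a[2],[*p.mean(0),36],loss='soft_l1').x; print('lens',s.round(1))
E
python3 lens.py wrist8 168
```

```text
lens [418.6 434.6  35.6]
```

```bash
python3 -m inch '{"xyz":[[-0.3,-0.1,0],[-0.6,-0.2,0],[-0.8,-0.2,0],[-0.85,0,0],[-0.85,0,0]],"rotation":[[0,0,0],[0,0,0],[0,0,0],[0,0,0],[0,0,0]]}'|head -2
python3 -m inch '{"xyz":[[-0.85,0,0],[-0.85,0,0],[-0.85,0,0],[-0.85,0,0],[-0.85,0,0]],"rotation":[[0,0,0],[0,0,0],[0,0,0],[0,0,0],[0,0,0]]}'|head -2
python3 -m inch '{"xyz":[[-0.85,0,0],[-0.85,0,0],[-0.85,0,0],[-0.85,0,0],[-0.85,0,0]],"rotation":[[0,0,0],[0,0,0],[0,0,0],[0,0,0],[0,0,0]]}'|head -2
python3 -m inch '{"xyz":[[-0.85,0,0],[-0.85,0,0],[-0.7,0,0],[-0.46,0,0],[-0.2,0,0]],"rotation":[[0,0,0],[0,0,0],[0,0,0],[0,0,0],[0,0,0]]}'
python3 -m inch '{"xyz":[[0,0,0],[0,0,0],[0,0,0],[0,0,0],[0,0,0]],"rotation":[[0,0,0],[0,0,0],[0,0,0],[0,0,0],[0,0,0]]}'
python3 look.py 9; python3 lens.py wrist9 168
```

```text
clock: 25.18
position: [426.8, 247.0, 159.2]
clock: 25.8
position: [442.7, 120.7, 159.2]
clock: 26.42
position: [458.6, -5.5, 159.2]
clock: 27.05
position: [470.7, -95.8, 159.2]
tcp_rot: [0.661, 0.75, 0.0, -0.0]
contact_force: [-0.9, -0.0, -1.7]
width: 0.188
gripper_force: 78.6
clock: 27.68
position: [471.2, -94.8, 159.2]
tcp_rot: [0.661, 0.751, 0.0, -0.0]
contact_force: [-0.9, -0.2, -1.2]
width: 0.184
gripper_force: 78.6
[471.16218778 -94.76075448 159.24112091] [ 6.60732581e-01  7.50621378e-01  5.76154742e-05 -3.03898542e-05] 78.639657497406
top tablet 19 [547.1  -8.  140.5]
side tablet 10 [541.5  -6.2 140.5]
lens 39310 (515.7, -11.2, 90.4) z [123.1 169.3 172.3] tilt [-0.398 -0.027]
offset 94.65530165608567 61.95626620375288
lens [464.6 -20.9  41.4]
```

```bash
python3 - <<'E'
from h import *
d=load('wrist9'); v,u=np.mgrid[0:400,0:640]; U=np.c_[u.ravel(),v.ravel()]; W=world(d,U); hs=cv2.cvtColor(d['frame'],cv2.COLOR_RGB2HSV).astype(int).reshape(-1,3)
ye=(hs[:,0]>18)&(hs[:,0]<36)&(hs[:,1]>130)&(abs(W[:,2]-140)<8)
print(ye.sum(),W[ye].mean(0),W[ye].min(0),W[ye].max(0)); t=ye&(W[:,2]>138); print(world(d,[U[t].mean(0)],141),U[t].mean(0))
cv2.imwrite('pics/w9.png',d['frame'][:,:,::-1])
E
```

```text
1044 [546.78953132  -8.79140541 138.77439933] [538.7201424  -17.17062976 135.00587257] [5.56820102e+02 2.00925242e-01 1.42657830e+02]
[[546.46079286  -8.84086293 141.        ]] [494.95283019  86.56132075]
```

View pics/w9.png

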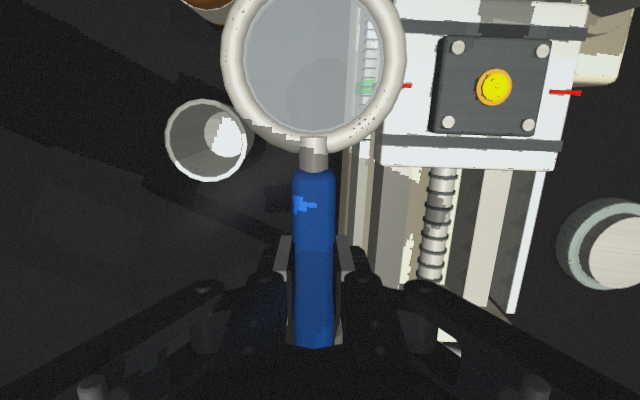

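The wrist picture shows the tablet at (495,87), i.e. world (546.5, -8.9), with the pointer on the green band seen through the lens near (370,87). I'll slide the lens over the tablet.

```bash
python3 -m inch '{"xyz":[[-0.05,0.3,0],[-0.05,0.5,0],[-0.05,0.5,0],[-0.05,0.5,0],[-0.05,0.4,0]],"rotation":[[0,0,0],[0,0,0],[0,0,0],[0,0,0],[0,0,0]]}'
python3 -m inch '{"xyz":[[0,0.3,0],[0,0.2,0],[0,0.12,0],[0,0.05,0],[0,0,0]],"rotation":[[0,0,0],[0,0,0],[0,0,0],[0,0,0],[0,0,0]]}'
python3 -m inch '{"xyz":[[0,0,0],[0,0,0],[0,0,0],[0,0,0],[0,0,0]],"rotation":[[0,0,0],[0,0,0],[0,0,0],[0,0,0],[0,0,0]]}'
python3 look.py 10
python3 - <<'E'
from h import *
d=load('wrist10'); v,u=np.mgrid[0:400,0:640]; U=np.c_[u.ravel(),v.ravel()]; W=world(d,U); f=d['frame'].reshape(-1,3).astype(int)
hs=cv2.cvtColor(d['frame'],cv2.COLOR_RGB2HSV).astype(int).reshape(-1,3)
ye=(hs[:,0]>18)&(hs[:,0]<36)&(hs[:,1]>60)&(U[:,1]<150)&(abs(U[:,0]-313)<70)
if ye.sum(): print('tablet px',ye.sum(),U[ye].mean(0),world(d,[U[ye].mean(0)],141))
m=(W[:,2]>160)&(W[:,2]<180)&(U[:,1]<145)&(abs(U[:,0]-313)<110); c=W[m]
print('lens z',np.percentile(c[:,2],[2,50,98]).round(1),'xy ext',c[:,:2].min(0),c[:,:2].max(0))
A=np.c_[c[:,:2]-c[:,:2].mean(0),np.ones(len(c))]; print('tilt',np.linalg.lstsq(A,c[:,2],rcond=None)[0].round(3))
E
```

```text
clock: 28.45
position: [538.8, -94.0, 159.0]
tcp_rot: [0.661, 0.751, -0.0, -0.0]
contact_force: [-0.3, -0.2, -0.6]
width: 0.189
gripper_force: 78.7
clock: 29.08
position: [557.4, -91.5, 159.3]
tcp_rot: [0.661, 0.75, 0.0, -0.0]
contact_force: [-0.1, -0.4, -1.4]
width: 0.187
gripper_force: 78.7
clock: 29.7
position: [557.5, -91.6, 159.3]
tcp_rot: [0.661, 0.75, 0.0, -0.0]
contact_force: [-0.1, 0.2, -1.3]
width: 0.186
gripper_force: 78.7
[557.50517313 -91.56875746 159.25058261] [ 6.60919414e-01  7.50456878e-01  3.33744653e-05 -6.06570663e-06] 78.65319013595581
side tablet 2 [ 5.442e+02 -2.000e-01  1.405e+02]
lens 28567 (548.2, -11.5, 62.0) z [123.5 169.8 172.7] tilt [-0.11   0.272]
offset 80.57132693746135 96.60928269751264
tablet px 92 [315.07608696  68.39130435] [[548.01656351  -8.4091067  141.        ]]
lens z [168.3 170.  172.9] xy ext [511.18270634 -42.08416799] [583.05855037  15.72185626]
tilt [ 1.00000e-03 -1.80000e-02  1.70231e+02]
```

View pics/wrist10.png

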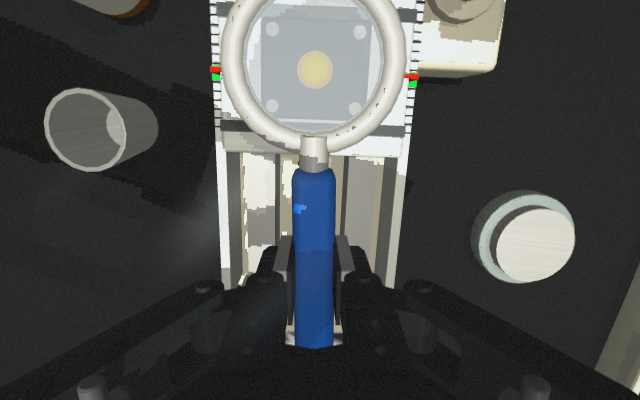

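The lens is centred over the tablet: tablet at (315,68), lens rim from 220 to 406. The pointers look towards one edge of the green band, so I'll check that with numbers.

```bash
python3 - <<'E'
from h import *
for n in('wrist9','wrist10','top9'):
    d=load(n); v,u=np.mgrid[0:400,0:640]; U=np.c_[u.ravel(),v.ravel()]; W=world(d,U); hs=cv2.cvtColor(d['frame'],cv2.COLOR_RGB2HSV).astype(int).reshape(-1,3)
    c,s=np.cos(np.radians(5.05)),np.sin(np.radians(5.05)); L=np.c_[(W[:,:2]-[548.3,-24.7])@[c,s],(W[:,:2]-[548.3,-24.7])@[-s,c],W[:,2]]
    box=(abs(L[:,0])<75)&(abs(L[:,1])<90)
    for k,m in(('red',((hs[:,0]<6)|(hs[:,0]>174))&(hs[:,1]>150)&(hs[:,2]>90)&(L[:,2]>95)),('green',(hs[:,0]>50)&(hs[:,0]<75)&(hs[:,1]>120)&(L[:,2]>85)&(L[:,2]<112))):
        for sd in(-1,1):
            q=L[m&box&(L[:,0]*sd>30)]
            if len(q)>3: print(n,k,sd,len(q),np.percentile(q,[3,50,97],axis=0).round(1).tolist())
d=load('wrist10'); x=d['frame']
cv2.imwrite('pics/c11.png',np.hstack([cv2.resize(x[50:100,195:235],(400,500),interpolation=0),cv2.resize(x[50:100,390:430],(400,500),interpolation=0)])[:,:,::-1])
E
```

```text
wrist9 red -1 31 [[-39.7, 14.9, 123.4], [-37.8, 15.9, 124.8], [-36.1, 16.5, 125.8]]
wrist9 red 1 138 [[38.0, 14.9, 123.0], [47.1, 16.2, 124.6], [53.9, 17.5, 125.6]]
wrist10 red -1 62 [[-52.6, 14.5, 121.7], [-50.0, 15.6, 124.0], [-47.4, 16.8, 125.5]]
wrist10 red 1 77 [[47.3, 14.9, 122.2], [51.3, 16.1, 124.1], [54.1, 17.3, 125.8]]
wrist10 green -1 57 [[-57.3, 12.1, 103.2], [-55.5, 13.8, 104.6], [-52.9, 19.7, 105.8]]
wrist10 green 1 56 [[55.0, 12.6, 103.4], [57.1, 14.2, 104.6], [59.1, 20.3, 106.0]]
```

```bash
python3 -c "
from cell import env
print(env.close_job())"
```

```text
the job is handed in; nothing more can be done
None
```

The job is handed in, but the verdict was not reported: by my last measurement the red pointer stood mid-band (travel about 60 mm), and the gripper held the magnifier level, its lens about 20 mm above the tablet and centred to within about 1–2 mm.

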